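Hold the hand stamp over the jig window for a registration check

TASK

First push the clear sliding guard of the stamping jig fully down by its handle bar. Then pick up the hand stamp, carry it over into the jig without touching the jig with it, and finish holding it still and upright about 1 cm above the window in the metal mask, centred, long side along the window's long side (either way round). Leave the guard down and the ink tin and tape roll where they are.

Things in the scene. Friction and masses are not known exactly. Their poses are not given: they have to be found in the camera images.
- window (a point): Centre of the rectangular window in the aluminium mask plate (80 x 130 x 8 mm), at the level of the mask's top face, 28 mm above the bench. The window is 70 mm long (y axis) and 36 mm wide (x axis), z up. Four screw heads near the mask's corners stand 3 mm above it.
- guard_bar (a point): Centre of the dark steel handle bar on top of the clear sliding guard, between the guide posts. Bar 10 mm thick (x) and high (z), 120 mm long (y), on a stud near each end; an 8 mm thick rail begins 14 mm below its centre. Axes as the window's, 55 mm in front (-x) of it. 208 mm above the bench with the guard up, 118 mm fully down.
- guard (a joint): Travel of the sliding guard in m: 0 fully up, 0.090 fully down against its stop. It starts within 20 mm of the top. Pushing it takes about 4 N plus drag of 10 N per m/s; it stays wherever it is left.
- stamp: Hand stamp with a turned dark wooden handle, standing on its face. Origin at the centre of the underside, z up through the handle. Block 26 mm (x) by 60 mm (y), 19 mm high; above it the round handle, up to 26 mm in diameter, top at 74 mm. About 60 g. It stands right or left of the jig (swapped with the ink tin), yaw within 1.2 rad.
- ink_tin: Round metal ink tin, 69 mm in diameter, 50 mm high, 300 g, origin at the centre of its underside. A bystander: leave it in its place.
- tape_roll: Roll of masking tape lying flat, about 103 mm in diameter, 25 mm high, origin at the centre of its underside. A bystander: leave it in its place.
- jig: Plywood stamping jig fixed to the bench, yaw varies by 0.25 rad. Origin on the bench under the window centre; axes as the window's. Base 170 x 280 x 18 mm. Side cheeks at y +-132 mm (x -40 to 85), tops at z 85 mm. In front (-x), guide posts at x -58, y +-133 mm, tops at z 160 mm, and between them a fixed clear pane at x -63, top at z 85 mm. Open at the back.
Mind the look-alikes: they are no part of the job. There is more than one size of the stamp; the job needs the smaller.

How it is judged:
By the outcome, as a careful person would: the job done as asked, in the order asked, and still so for the second after the job is handed in, while the arm keeps its last pose, push and grip.
It also fails if it takes over 51 s, if anything falls off the work surface, if the arm or the gripper's body presses on something with over 40 N, if the wrist force passes 120 N, or if a joint passes its speed limit or range.

ROBOT

A 6-joint arm with a two-finger parallel gripper is mounted at the origin on a cart in front of the work surface, level with it; the furniture and walls round the work are solid. World frame = base frame: x ahead of the robot, y to its left, z up, the work surface at z = 0. Lengths are in m, angles in rad, forces in N, time in s.
With the tool pointing down it reaches from about 0.275 to 0.725 m from the base axis. Payload 15.9 kg.
Tool frame: the origin (TCP) lies at the very end of the fingers, on their centre line; the grasp point (between the pads) lies 19 mm behind it; z points along the fingers, y is the line along which they close (so a half turn about z gives the same grasp; the last joint's range is limited). The gripper opens to 85 mm and grips with 20 to 120 N. Pads are 22 mm wide; open, the fingers measure 114 mm over their backs; the gripper's body (76 mm by 85 mm) begins 54 mm behind the grasp point. The pads swing forward as they close: fully open they stand 13 mm farther back than shut.
Start: joints at [1.172, 0.213, -0.034, 1.323, 0, 1.571], TCP at [0.194, 0.461, 0.231] pointing down, gripper open.
Joint ranges: [-2.98, 2.98], [-0.74, 1.72], [-1.14, 1.35], [-2.1, 2.04], [-1.57, 1.44], [-3.14, 3.14]. Speed limits (rad/s): [1.89, 1.89, 2.39, 2.57, 3.14, 3.14].

INTERFACE

Orientations are given as a 3x3 rotation matrix whose columns are the frame's x, y, z axes.
In Python, from station import goto, movel, goto_joints, let_go, gripper_close, pause, ik, capture, calibration, IKError, hand_in, read_clock, read_joints, read_qd, read_tau, read_tool_pos, read_tool_rot, read_contact_force, read_moment, read_gripper_width, read_grasp_force gives the robot as it stands. Calls block until the motion is done:
- goto(position, orientation): joint-space move of the TCP to a pose.
- movel(position, orientation=None, vel=0.15, guard=None): straight line of the TCP; orientation=None keeps the orientation; vel is the mean speed in m/s. With guard (N) it stops when the force on the tool has changed by that much, and returns True; else False.
- goto_joints(angles): joint-space move.
- let_go() and gripper_close(force=None): open the fingers fully, or close them until they stop; force is the grip in N (None keeps the last).
- pause(seconds).
- ik(position, orientation): joint angles nearest the present ones, or None.
- capture(name): name is "scene" or "top" or "wrist"; returns (picture, depth): 480x640x3 uint8, red, green, blue; 480x640 float32, m along the optical axis (not along the pixel's ray), 0 where there is no reading.
- calibration(name): a dict with "fx", "fy", "cx", "cy" (pixels), "R" (3x3) and "t" (3): a world point X has camera coordinates R X + t; the wrist camera has in their place "tool_from_camera" (4x4, takes a point from camera to tool coordinates, whose origin is the TCP and whose axes are the flange's). Camera axes: x right, y down, z forward; pixel columns grow to the right and rows downward; lengths in m; the calibration is good to about 2 mm. A picture is of the moment at which its call begins: read the wrist's pose just before it. calibration takes no time and is no camera call.
A pose or a line that the arm cannot do raises IKError and nothing moves.
- hand_in(): hands the job in; it is judged then, once.
Readings, each from a call of its own:
- read_clock(): time.
- read_joints(): joint angles.
- read_qd(): joint speeds.
- read_tau(): joint torques, N m.
- read_tool_pos(): TCP position.
- read_tool_rot(): TCP orientation.
- read_contact_force(): force on the tool from outside, world axes, zero at the start.
- read_moment(): the same for the moment, N m.
- read_gripper_width(): finger opening in m.
- read_grasp_force(): force on a finger pad.
Only numpy, scipy, OpenCV 4.12 (cv2) and the standard library are available. Lean on these libraries where they do the work, as an engineer would, in place of code of your own. Each camera call takes 0.05 s, during which the arm holds its last target. There are 200 camera calls.

## Working session

There is one attempt and no reset: what is moved stays moved. The work goes in short steps, each a Python script; the robot and the scene stay as the last script left them, time stands still between calls to the robot, and variables do not carry over. Pictures are saved under pics/ and viewed, at most 10 in all, crops included, and the job is handed in when it is done.

```bash
mkdir -p pics; ls; cat > h.py <<'E'
import numpy as np, cv2
from station import *
def snap(n):
    p,d=capture(n); np.savez(f'pics/{n}.npz',p=p,d=d); return p,d
def world(n,d):
    c=calibration(n); v,u=np.mgrid[0:480,0:640]
    P=np.stack([(u-c['cx'])/c['fx']*d,(v-c['cy'])/c['fy']*d,d],-1)
    return (P-np.array(c['t']).ravel())@np.array(c['R'])
E
python3 - <<'E'
from h import *
for n in('scene','top'):
    p,d=snap(n); cv2.imwrite(f'pics/{n}0.png',p[...,::-1]); c=calibration(n)
    print(n,c, (d>0).mean())
print(read_clock())
E
```

```text
pics
scene {'fx': 504.4939166336799, 'fy': 504.4939166336799, 'cx': 315.2979051767844, 'cy': 224.4343083758267, 'R': array([[-0.8406105 ,  0.54126711,  0.02009744],
       [ 0.23688976,  0.40076111, -0.88502755],
       [-0.48709057, -0.73920258, -0.46510464]]), 't': array([ 0.37854671, -0.03607024,  1.75463079])} 0.99251953125
top {'fx': 618.660475557398, 'fy': 618.660475557398, 'cx': 322.3260901644233, 'cy': 242.65748612629835, 'R': array([[-0.01867836, -0.99982245,  0.00248636],
       [-0.99347246,  0.01827972, -0.11259806],
       [ 0.11253262, -0.00457328, -0.99363751]]), 't': array([0.10282547, 0.53905745, 2.08214425])} 0.995966796875
0.1
```

View pics/scene0.png

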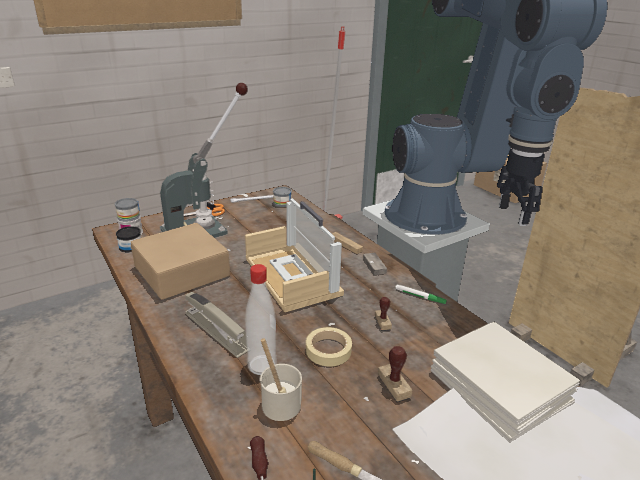

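View pics/top0.png

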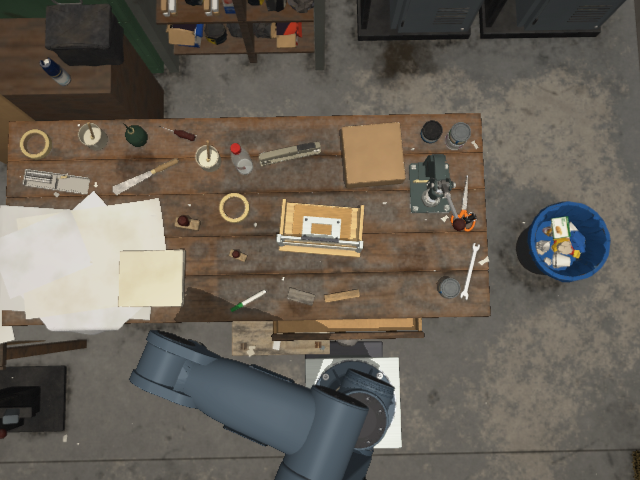

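The candidates are the small stamp at top (237,255) / scene (384,313) and the larger one at top (186,222) / scene (397,375). The jig is at top (321,228), the tape at (234,207), and the tin is probably the one at (449,287). I'll confirm with an enlarged crop and sizes.

```bash
python3 - <<'E'
from h import *
z=np.load('pics/top.npz');p,d=z['p'],z['d'];W=world('top',d)
a=cv2.resize(p[190:280,160:380],None,fx=3.6,fy=3.3,interpolation=cv2.INTER_CUBIC)
z2=np.load('pics/scene.npz');p2,d2=z2['p'],z2['d'];W2=world('scene',d2)
b=cv2.resize(p2[185:410,230:430],None,fx=1.3,fy=1.3)
im=np.zeros((a.shape[0]+b.shape[0],a.shape[1],3),np.uint8);im[:a.shape[0]]=a;im[a.shape[0]:,:b.shape[1]]=b
cv2.imwrite('pics/crop1.png',im[...,::-1])
def blob(name,W,p,seed,r,zlo,zhi):
    u,v=seed;m=np.zeros(W.shape[:2],bool);m[v-r:v+r,u-r:u+r]=1
    m&=(W[...,2]>zlo)&(W[...,2]<zhi)
    q=W[m]; 
    rect=cv2.minAreaRect((q[:,:2]*1000).astype(np.float32)); print(name,m.sum(),rect,'zmax',q[:,2].max().round(3))
print('bench z', np.median(W[255:262,255:270,2]), np.median(W2[330:340,290:300,2]))
blob('small top block',W,p,(237,255),14,.012,.025)
blob('small top all',W,p,(237,255),14,.010,.12)
blob('large top block',W,p,(186,222),18,.015,.04)
blob('large top all',W,p,(186,222),18,.015,.14)
blob('small sc block',W2,p2,(384,315),22,.010,.024)
blob('small sc handle',W2,p2,(384,315),24,.035,.12)
blob('large sc handle',W2,p2,(397,375),34,.045,.14)
blob('tape',W,p,(234,207),20,.012,.04)
blob('tin',W,p,(449,287),14,.03,.09)
blob('jig base',W,p,(321,228),55,.010,.3)
blob('cheek',W,p,(321,228),55,.075,.095)
blob('bar hi',W,p,(321,228),55,.17,.25)
blob('bar hi sc',W2,p2,(305,225),45,.19,.23)
E
```

```text
bench z -0.001078304108471545 -0.00021585854184730393
small top block 72 ((514.7576904296875, 389.86810302734375), (73.27110290527344, 79.9659194946289), 82.82901763916016) zmax 0.025
small top all 154 ((509.39739990234375, 389.0063781738281), (93.3528060913086, 89.82925415039062), 88.96636962890625) zmax 0.082
large top block 176 ((628.0440063476562, 561.039306640625), (114.6800537109375, 111.51578521728516), 82.53598022460938) zmax 0.04
large top all 271 ((628.0440063476562, 561.039306640625), (114.6800537109375, 111.51578521728516), 82.53598022460938) zmax 0.114
small sc block 175 ((507.5770263671875, 388.0016784667969), (64.12039184570312, 27.632827758789062), 68.72684478759766) zmax 0.023
small sc handle 132 ((508.0960998535156, 389.14666748046875), (22.46721649169922, 22.82123374938965), 38.25170135498047) zmax 0.075
large sc handle 378 ((621.4993896484375, 561.9620971679688), (30.893762588500977, 33.393394470214844), 49.248172760009766) zmax 0.103
tape 357 ((669.5762939453125, 399.09625244140625), (125.88304138183594, 129.7103271484375), 86.40167999267578) zmax 0.039
tin 335 ((378.6009216308594, -333.0880432128906), (66.60615539550781, 66.98001861572266), 39.606040954589844) zmax 0.062
jig base 4587 ((597.7703247070312, 97.58160400390625), (377.9195251464844, 380.43182373046875), 88.93247985839844) zmax 0.208
cheek 640 ((650.5341796875, 74.6535873413086), (306.37994384765625, 265.06011962890625), 84.32315063476562) zmax 0.095
bar hi 215 ((534.71630859375, 95.94015502929688), (259.0436096191406, 11.681512832641602), 84.4480972290039) zmax 0.208
bar hi sc 93 ((536.4334716796875, 104.34449768066406), (121.9083251953125, 13.06799030303955), 82.80630493164062) zmax 0.196
```

View pics/crop1.png

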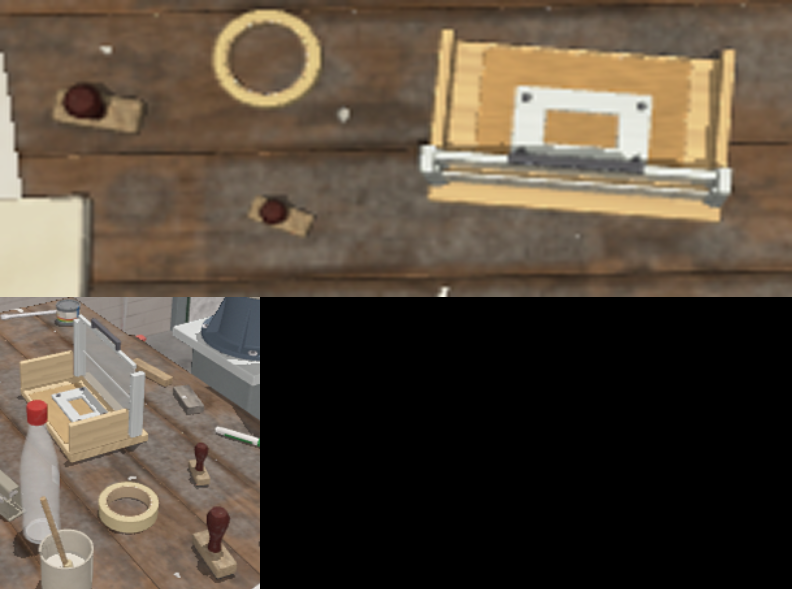

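The crop confirms it. The smaller stamp, at top (237,255), has a block of about 64×28 mm and a top at 75 mm, which matches 60×26×74. The other one, at (186,222), is 103+ mm tall, so it's the look-alike. The bar is at about (0.536, 0.100), top near z≈0.196. I'll push the guard now.

```bash
cat >> h.py <<'E'
def down(ang):  # tool pointing down, closing line (tool y) at world angle ang
    y=np.array([np.cos(ang),np.sin(ang),0]);z=np.array([0,0,-1.]);return np.column_stack([np.cross(y,z),y,z])
def best(pos,ang):
    o=[]
    for k in(0,np.pi):
        q=ik(pos,down(ang+k))
        if q is not None:o.append((abs(q[5]),k,q))
    o.sort(key=lambda a:a[0]); return down(ang+o[0][1])
E
python3 - <<'E'
from h import *
b=np.array([.536,.100]);a=np.radians(83.5)
R=best([*b,.25],a)
gripper_close(30)
goto([*b,.25],R); print(read_joints(),read_clock())
print(movel([*b,.205],vel=.15,guard=15), read_tool_pos())
print(movel([*b,.128],vel=.05,guard=18), read_tool_pos(), read_contact_force())
print(movel([*b,.118],vel=.02,guard=18), read_tool_pos(), read_contact_force(),read_clock())
E
```

```text
[1.85783264e-01 3.06467525e-01 1.35458522e-01 1.39980945e+00
 1.81425003e-04 2.98503526e-01] 2.675
False [0.53575254 0.10045112 0.20547458]
False [0.53561144 0.09995187 0.12789318] [-0.04683074  0.11621891  0.72871213]
True [0.53570708 0.09995438 0.12294107] [-2.94250948 -0.28611555 10.13675297] 5.1833
```

```bash
python3 - <<'E'
from h import *
t=read_tool_pos(); movel([t[0],t[1],.25],vel=.2)
s=np.array([.508,.3885]);a=np.radians(68.7-90)
let_go(); R=best([*s,.22],a); goto([*s,.22],R); print(read_joints(),read_clock())
pos,rot=read_tool_pos(),read_tool_rot()
w,wd=capture('wrist'); np.savez('pics/wrist.npz',p=w,d=wd,pos=pos,rot=rot)
c=calibration('wrist');print(c)
p,d=snap('top'); p2,d2=snap('scene')
a=cv2.resize(p[190:280,260:390],None,fx=5,fy=5,interpolation=cv2.INTER_CUBIC)
cv2.imwrite('pics/top1.png',a[...,::-1]); 
b=cv2.resize(p2[185:335,200:400],None,fx=3,fy=3)
im=np.zeros((600,800,3),np.uint8);im[:450,:600]=b; cv2.imwrite('pics/sc1.png',b[...,::-1]); cv2.imwrite('pics/w1.png',w[...,::-1])
W=world('scene',d2);m=np.zeros(d2.shape,bool);m[180:300,250:350]=1
hsv=cv2.cvtColor(p2,cv2.COLOR_RGB2HSV)
m&=(hsv[...,2]<90)&(W[...,2]>.1)&(W[...,2]<.25); q=W[m];print(m.sum(),np.percentile(q,[5,50,95],0))
E
```

```text
[ 6.51650408e-01  5.18510839e-01  3.76162245e-01  1.42839264e+00
 -2.79855327e-04 -5.44939740e-01] 7.8833
{'fx': 420.4265525389562, 'fy': 420.4265525389562, 'cx': 312.6579098253091, 'cy': 231.16448760326074, 'tool_from_camera': array([[ 4.28327002e-04, -9.51305538e-01, -3.08249233e-01,
         7.92187391e-02],
       [ 9.99999520e-01,  6.79188028e-04, -7.06533913e-04,
         7.04442011e-04],
       [ 8.81488813e-04, -3.08248782e-01,  9.51305372e-01,
        -1.41866746e-01],
       [ 0.00000000e+00,  0.00000000e+00,  0.00000000e+00,
         1.00000000e+00]])}
67 [[0.53344036 0.05245065 0.10644065]
 [0.54151168 0.1277017  0.11641158]
 [0.54689243 0.16464261 0.12142065]]
```

View pics/top1.png

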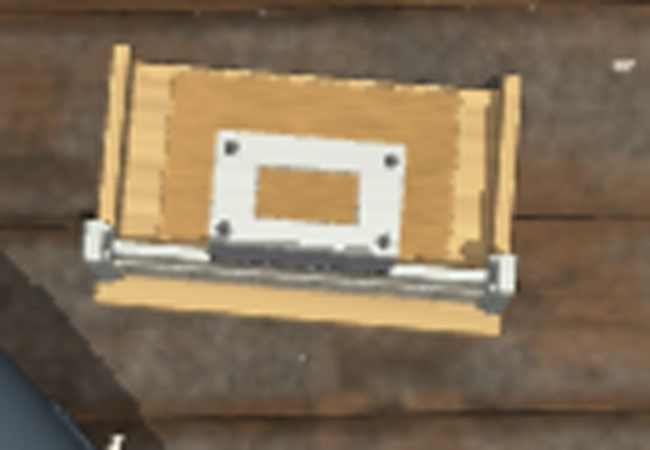

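View pics/w1.png

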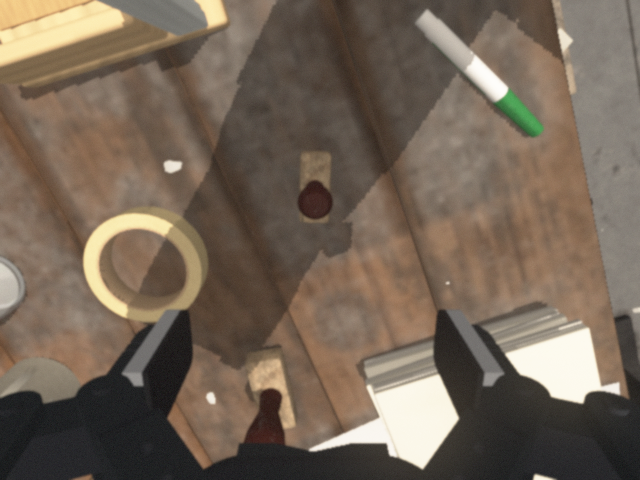

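The top crop shows the guard is down, with the bar at crop (300,258). The window is clear at crop (307,195), which is top (321,229), and all four screws are visible. In the wrist view the small stamp spans cols 301–331, rows 150–222, and is aligned with the gripper to within a degree or so. Next I'll measure both.

```bash
cat > meas.py <<'E'
from h import *
def ray(n,uv,z):
    c=calibration(n);R=np.array(c['R']);t=np.array(c['t']).ravel();C=-R.T@t
    d=np.column_stack([(uv[:,0]-c['cx'])/c['fx'],(uv[:,1]-c['cy'])/c['fy'],np.ones(len(uv))])@R
    return (C+d*((z-C[2])/d[:,2])[:,None])[:,:2]
def rect(q):
    r=cv2.minAreaRect((q*1000).astype(np.float32)); return np.round(r[0],1),np.round(r[1],1),round(r[2],1)
def long_ang(pts):
    v=pts-pts.mean(0);w=np.linalg.svd(v,full_matrices=False)[2][0];return np.degrees(np.arctan2(w[1],w[0]))%180
E
python3 - <<'E'
from meas import *
for n,(u0,u1,v0,v1),sd in(('top',(300,345,213,245),(321,229)),('scene',(260,320,245,285),(291,265))):
    p=np.load(f'pics/{n}.npz')['p'];S=6
    c=cv2.resize(p[v0:v1,u0:u1],None,fx=S,fy=S,interpolation=cv2.INTER_CUBIC)
    s=cv2.cvtColor(c,cv2.COLOR_RGB2HSV)[...,1]
    m=(s>80).astype(np.uint8)
    k,l,st,ce=cv2.connectedComponentsWithStats(m,connectivity=4)
    j=l[(sd[1]-v0)*S,(sd[0]-u0)*S]
    if n=='scene':print([ (x.tolist()) for x in st[1:]])
    cn=max(cv2.findContours((l==j).astype(np.uint8),cv2.RETR_EXTERNAL,cv2.CHAIN_APPROX_NONE)[0],key=len)[:,0].astype(float)
    uv=(cn+.5)/S-.5+[u0,v0]
    print(n,'label',j,st[j],rect(ray(n,uv,.028)))
    # white plate (low saturation, bright)
    m2=((s<60)&(c[...,2]>120)).astype(np.uint8); cn=max(cv2.findContours(m2,cv2.RETR_EXTERNAL,cv2.CHAIN_APPROX_NONE)[0],key=len)[:,0].astype(float)
    print('plate',rect(ray(n,(cn+.5)/S-.5+[u0,v0],.028)))
z=np.load('pics/wrist.npz');d=z['d'];c=calibration('wrist');T=c['tool_from_camera']
v,u=np.mgrid[0:480,0:640];P=np.stack([(u-c['cx'])/c['fx']*d,(v-c['cy'])/c['fy']*d,d],-1)@T[:3,:3].T+T[:3,3]
W=P@z['rot'].T+z['pos'];m=np.zeros(d.shape,bool);m[135:240,285:350]=1
for lo,hi in((.013,.023),(.03,.08)):
    q=W[m&(W[...,2]>lo)&(W[...,2]<hi)&(d>0)];print(len(q),rect(q[:,:2]),long_ang(q[:,:2]),q[:,2].max())
print('tcp',z['pos'])
W=world('scene',np.load('pics/scene.npz')['d'])
E
```

```text
top label 2 [  66   63  124   68 7077] (array([589.4,  96.7]), array([68.9, 34.8]), 84.1)
plate (array([590.6,  96.6]), array([130.9,  79.5]), 84.2)
[[0, 0, 333, 240, 28144], [29, 8, 1, 2, 2], [81, 22, 1, 1, 1], [72, 23, 2, 1, 2], [27, 36, 1, 2, 2], [32, 38, 1, 1, 1], [140, 109, 109, 76, 4396], [155, 185, 205, 55, 6001], [279, 190, 3, 2, 5], [254, 195, 12, 4, 32], [308, 197, 1, 1, 1], [230, 201, 9, 4, 23], [240, 202, 1, 1, 1], [206, 207, 11, 4, 30], [38, 228, 9, 12, 58]]
scene label 7 [ 140  109  109   76 4396] (array([593.6, 103.1]), array([57.7, 30.5]), 83.4)
plate (array([591.7,  91.2]), array([121.1,  85.1]), 84.3)
1204 (array([504.9, 384. ]), array([59.9, 26. ]), 67.4) 66.44067739070228 0.02286408102710835
982 (array([504.7, 384.2]), array([25.6, 24.9]), 68.7) 123.46702370054876 0.07425774664641968
tcp [0.50837104 0.38768038 0.22019342]
```

Window: centre (0.590, 0.097), long axis at 84.15° (measured 69×35 mm and plate 131×79.5 mm; both match). Stamp: (0.505, 0.384), long axis at 67.4° (measured 59.9×26 mm; matches). I'll grasp the block with the tips low, lift it and look.

```bash
python3 - <<'E'
from h import *
s=np.array([.5055,.3845]);R=best([*s,.1],np.radians(67.4-90))
movel([*s,.10],R,vel=.15)
print(movel([*s,.007],vel=.06,guard=8),read_tool_pos(),read_contact_force())
gripper_close(30);pause(.3);print(read_gripper_width(),read_grasp_force(),read_contact_force(),read_tool_pos())
movel([*s,.25],vel=.12);pause(.3);print(read_gripper_width(),read_contact_force(),read_clock())
pos,rot=read_tool_pos(),read_tool_rot()
w,d=capture('wrist');np.savez('pics/wrist2.npz',p=w,d=d,pos=pos,rot=rot)
p2,d2=snap('scene');snap('top')
im=np.zeros((480,800,3),np.uint8);im[:,:400]=w[:,120:520];im[:,400:]=cv2.resize(p2[180:360,310:460],(400,480));cv2.imwrite('pics/w2.png',im[...,::-1])
E
```

```text
False [0.50569256 0.38467362 0.00737879] [ 0.494663  -0.2500061  0.2236492]
0.024963823383791932 30.16945481300354 [-0.56703507 -0.39425957  5.03710938] [0.50555428 0.38459373 0.00717481]
0.024938001648759898 [ 0.00640666 -0.00092613 -0.79650446] 14.0333
```

View pics/w2.png

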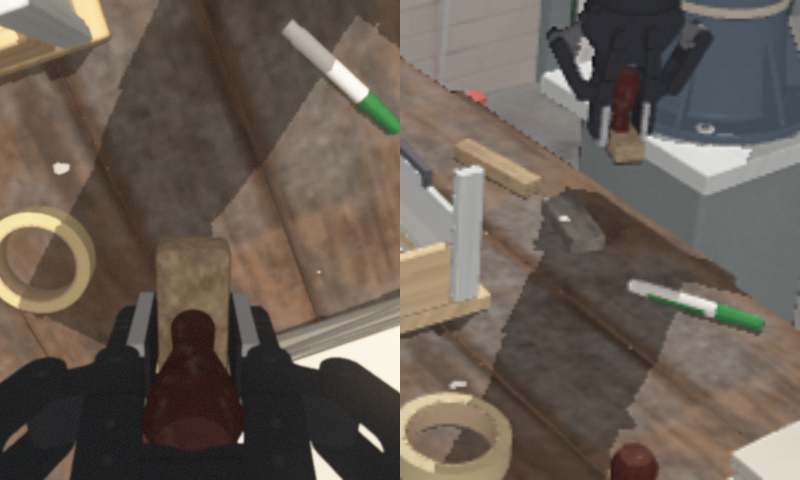

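The stamp is held by its block between the pads. Next I'll check its tilt and offset in the hand from the wrist depth (the block's top face and its far edge).

```bash
python3 - <<'E'
from meas import *
z=np.load('pics/wrist2.npz');d=z['d'];p=z['p'];c=calibration('wrist');T=c['tool_from_camera']
v,u=np.mgrid[0:480,0:640];P=np.stack([(u-c['cx'])/c['fx']*d,(v-c['cy'])/c['fy']*d,d],-1)@T[:3,:3].T+T[:3,3]
m=np.zeros(d.shape,bool);m[225:312,268:360]=1
m&=(d>0)&(abs(P[...,2]+.012)<.02)&(P[...,0]<.08)
q=P[m];print(len(q),np.percentile(q,[1,10,50,90,99],0).round(4))
# top face interior (above handle, inside edges)
t=P[256:300,282:346].reshape(-1,3);t=t[abs(t[:,2]-np.median(t[:,2]))<.004]
A=np.c_[t[:,:2],np.ones(len(t))];k=np.linalg.lstsq(A,t[:,2],rcond=None)[0];print('plane z=ax+by+c',k,'tilt deg',np.degrees(k[:2]), 'x range',np.percentile(t[:,0],[1,99]))
# far edge per column
for uu in range(280,350,10):
    col=[vv for vv in range(225,300) if m[vv,uu]];print(uu,col[0],P[col[0],uu].round(4),P[col[0]+6,uu].round(4))
for vv in(260,280,295):
    r=np.where(m[vv])[0];print(vv,P[vv,r[0]].round(4),P[vv,r[-1]].round(4))
E
```

```text
5856 [[ 0.0077 -0.014  -0.0155]
 [ 0.0104 -0.0101 -0.0117]
 [ 0.0206  0.0007 -0.0108]
 [ 0.0302  0.0114 -0.0059]
 [ 0.0307  0.0158  0.0013]]
plane z=ax+by+c [-0.00533644  0.0032655  -0.0109376 ] tilt deg [-0.3057555   0.18709935] x range [0.01213679 0.02810011]
280 239 [ 0.0296 -0.0112  0.002 ] [ 0.0298 -0.0107 -0.0049]
290 237 [ 0.0304 -0.0076  0.002 ] [ 0.0307 -0.0072 -0.0055]
300 237 [ 0.0307 -0.0039  0.0011] [ 0.03   -0.0038 -0.0033]
310 237 [ 0.0304 -0.0004  0.0019] [ 0.0307 -0.0003 -0.0053]
320 237 [0.0302 0.0033 0.0026] [ 0.0303  0.0032 -0.0042]
330 237 [0.0306 0.0068 0.0015] [ 0.0307  0.0066 -0.0052]
340 237 [0.0304 0.0105 0.002 ] [ 0.0306  0.01   -0.005 ]
260 [ 0.0257 -0.0122 -0.0086] [ 0.026   0.0133 -0.0093]
280 [ 0.0187 -0.012  -0.0095] [ 0.0191  0.013  -0.0103]
295 [ 0.0109 -0.0154 -0.0055] [ 0.0112  0.0172 -0.006 ]
```

Held upright (tilt <0.3°), centred to 0.5 mm, with the underside 7.5 mm beyond the TCP. I'll carry it to a waypoint beside the window and cross-check the window with the wrist camera.

```bash
cat > win.py <<'E'
from meas import *
def wristwin(tag):
    pos,rot=read_tool_pos(),read_tool_rot();w,d=capture('wrist');cv2.imwrite(f'pics/{tag}.png',w[...,::-1]);np.savez(f'pics/{tag}.npz',p=w,d=d,pos=pos,rot=rot)
    c=calibration('wrist');T=c['tool_from_camera']
    h=cv2.cvtColor(w,cv2.COLOR_RGB2HSV)
    C=rot@T[:3,3]+pos;M=rot@T[:3,:3]
    def ray(uv,z):
        D=np.column_stack([(uv[:,0]-c['cx'])/c['fx'],(uv[:,1]-c['cy'])/c['fy'],np.ones(len(uv))])@M.T
        return (C+D*((z-C[2])/D[:,2])[:,None])[:,:2]
    pl=((h[...,1]<60)&(h[...,2]>110)).astype(np.uint8)
    cs,hi=cv2.findContours(pl,cv2.RETR_CCOMP,cv2.CHAIN_APPROX_NONE)
    for k,cc in enumerate(cs):
        if cv2.contourArea(cc)>1500: print('hole' if hi[0,k,3]>=0 else 'outer',cc[:,0].mean(0).round(),rect(ray(cc[:,0].astype(float),.028)))
E
python3 - <<'E'
from win import *
w=np.array([.590,.0967]);a=np.radians(84.15-90)
R=best([*w,.25],a);print('toolx',R[:,0])
q=w-.09*R[:2,0]
goto([*q,.25],R);print(read_clock(),read_joints());wristwin('w3')
E
```

```text
toolx [-0.10192446 -0.99479214 -0.        ]
15.0667 [ 3.02389160e-01  4.93745560e-01  4.11701613e-01  1.48868865e+00
  3.52781375e-04 -1.16585894e+00]
outer [631. 361.] (array([303.4, 409.9]), array([ 33.1, 286.9]), 7.6)
outer [540. 266.] (array([382.3, 297.3]), array([109.6, 264.1]), 0.1)
outer [ 61. 264.] (array([835.8, 296.8]), array([376.1, 158.7]), 71.2)
hole [ 82. 346.] (array([845.3, 316.4]), array([92.6, 48.6]), 34.3)
outer [577. 115.] (array([369.7, 154.1]), array([119.8,  46.6]), 87.3)
outer [404. 235.] (array([518.5, 214.3]), array([108.6, 340.5]), 1.1)
outer [312.  77.] (array([590.2,  99.7]), array([122.3,  81.4]), 84.2)
hole [312.  77.] (array([589.4,  96. ]), array([69.7, 36.1]), 84.3)
```

View pics/w3.png

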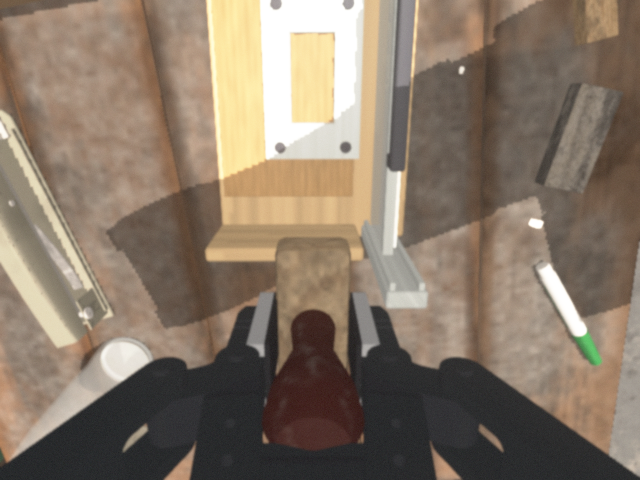

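The wrist view shows the window hole at px (312,77), which is (0.589, 0.096) at 84.3°, within 1 mm of the top view. The stamp is still straight in the pads. I'll move over the window and lower.

```bash
python3 - <<'E'
from win import *
w=np.array([.5896,.0962]);R=best([*w,.25],np.radians(84.2-90))
w=w-R[:2,0]*.0004-R[:2,1]*.0005
movel([*w,.25],R,vel=.12)
print(movel([*w,.0455],vel=.08,guard=8));pause(.5)
print(read_tool_pos(),read_tool_rot().round(4).tolist(),read_contact_force(),read_gripper_width(),read_clock())
p,d=snap('scene');snap('top')
im=cv2.resize(p[150:330,220:420],(800,600)[:2]);cv2.imwrite('pics/f.png',im[...,::-1])
W=world('scene',d);hsv=cv2.cvtColor(p,cv2.COLOR_RGB2HSV)
z=np.load('pics/wrist2.npz');pos,rot=read_tool_pos(),read_tool_rot();wi,d=capture('wrist');c=calibration('wrist');T=c['tool_from_camera']
v,u=np.mgrid[0:480,0:640];P=np.stack([(u-c['cx'])/c['fx']*d,(v-c['cy'])/c['fy']*d,d],-1)@T[:3,:3].T+T[:3,3]
t=P[256:300,282:346].reshape(-1,3);t=t[abs(t[:,2]-np.median(t[:,2]))<.004]
print('tilt',np.linalg.lstsq(np.c_[t[:,:2],np.ones(len(t))],t[:,2],rcond=None)[0])
E
```

```text
True
[0.59052372 0.0964263  0.06102067] [[-0.1012, -0.9949, 0.0003], [-0.9949, 0.1012, -0.0003], [0.0003, -0.0004, -1.0]] [ 5.38012715 -0.59299172 -0.58973712] 0.02494888103782221 18.5917
tilt [-0.00586077  0.00399943 -0.01089415]
```

View pics/f.png

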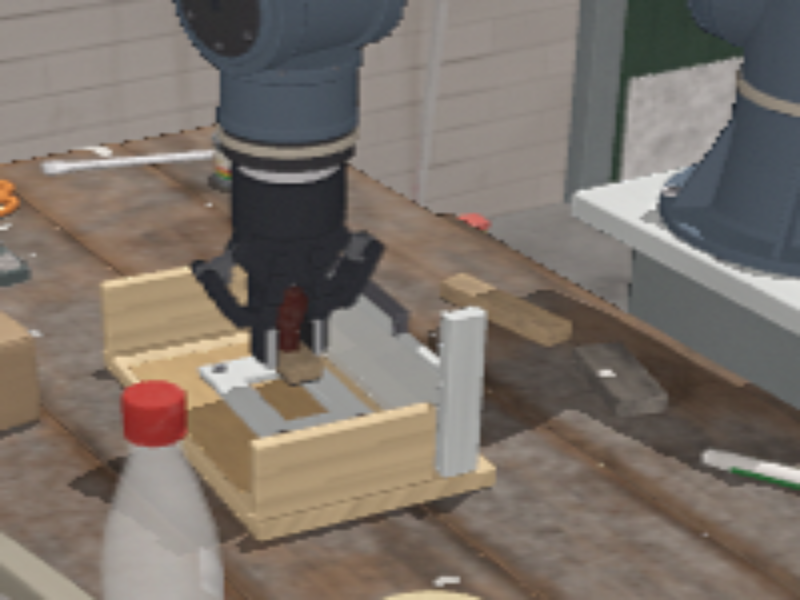

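The stamp is upright and clear at 22 mm above its goal height. But the gripper's knuckles, sticking out along jig x, have met the guard bar (5 N), so this grasp can't go lower. I'll set the stamp back on its spot and regrasp along its 60 mm length, so the knuckles lie along jig y.

```bash
python3 - <<'E'
from h import *
t=read_tool_pos();movel([t[0],t[1],.25],vel=.15)
s=np.array([.5055,.3845]);a=np.radians(67.4-90)
R=best([*s,.25],a);goto([*s,.25],R)
movel([*s,.02],R,vel=.15);print(movel([*s,.0068],vel=.03,guard=3),read_tool_pos(),read_contact_force())
let_go();movel([*s,.13],vel=.15)
c=s+R[:2,0]*.0004+R[:2,1]*.0005
R2=best([*c,.13],a+np.pi/2);goto([*c,.13],R2);print('toolx',R2[:,0],read_joints())
print(movel([*c,.0045],vel=.07,guard=6),read_tool_pos(),read_contact_force())
gripper_close(40);pause(.3);print(read_gripper_width(),read_grasp_force(),read_contact_force())
movel([*c,.25],vel=.13);pause(.2);print(read_gripper_width(),read_grasp_force(),read_contact_force(),read_clock())
pos,rot=read_tool_pos(),read_tool_rot()
w,d=capture('wrist');np.savez('pics/wrist4.npz',p=w,d=d,pos=pos,rot=rot)
p2,_=snap('scene')
im=np.zeros((480,800,3),np.uint8);im[:,:400]=w[:,120:520];im[:,400:]=cv2.resize(p2[180:360,310:460],(400,480));cv2.imwrite('pics/w4.png',im[...,::-1])
E
```

```text
True [0.50537325 0.38442362 0.00718939] [-1.28004462 -1.16707545  8.40051506]
toolx [-0.92321022  0.38429532  0.        ] [ 6.50620219e-01  5.25722397e-01  1.59348943e-01  1.20485905e+00
 -3.07671673e-05  1.04383478e+00]
False [0.50511053 0.38446834 0.00485366] [ 0.31983542  0.49056331 -0.7098035 ]
0.05851563148564584 43.01894187927246 [-2.47852016 -0.82041556  6.13541599]
0.05857697453091253 43.00166666507721 [ 0.23370319 -0.55161137 -1.38959178] 31.2583
```

View pics/w4.png

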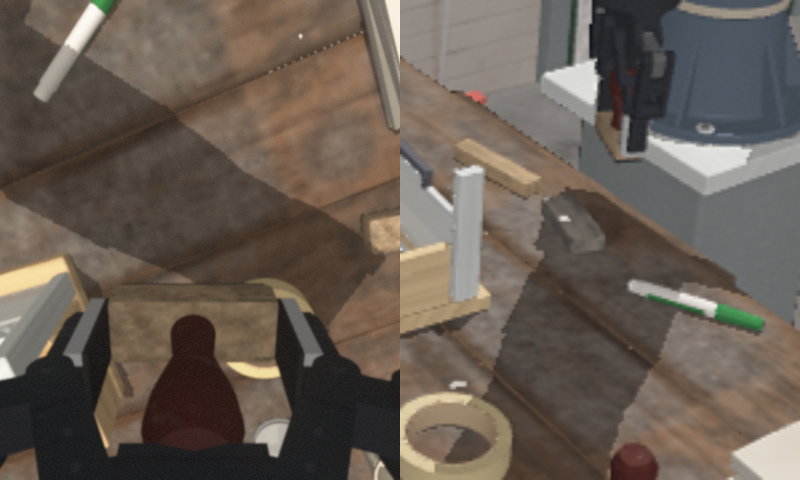

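Held along its length; the block's far edge runs level in the view. Quick check of tilt and offset, offline:

```bash
python3 - <<'E'
from meas import *
z=np.load('pics/wrist4.npz');d=z['d'];c=calibration('wrist');T=c['tool_from_camera']
v,u=np.mgrid[0:480,0:640];P=np.stack([(u-c['cx'])/c['fx']*d,(v-c['cy'])/c['fy']*d,d],-1)@T[:3,:3].T+T[:3,3]
t=np.r_[P[308:350,240:285].reshape(-1,3),P[308:350,345:385].reshape(-1,3)];print(np.median(t,0))
t=t[abs(t[:,2]-np.median(t[:,2]))<.003]
print(len(t),np.linalg.lstsq(np.c_[t[:,:2],np.ones(len(t))],t[:,2],rcond=None)[0])
for uu in(250,280,310,340,370):print(uu,[P[vv,uu].round(4).tolist() for vv in(288,294,300,306)])
R=z['rot'];print(R[:,1])
from h import *
w=np.array([.5896,.0962])
for k in(0,np.pi):print(k,down(np.radians(84.2)+k)[:,0].round(2),ik([*w,.25],down(np.radians(84.2)+k)))
E
```

```text
[ 0.00241783 -0.01073044 -0.01334762]
3562 [-0.00328085 -0.00031421 -0.01334438]
250 [[0.013, -0.0229, -0.0031], [0.0131, -0.0221, -0.0082], [0.0131, -0.0215, -0.0127], [0.0115, -0.0214, -0.014]]
280 [[0.0127, -0.012, -0.0026], [0.0132, -0.0116, -0.0083], [0.0131, -0.0112, -0.0127], [0.0108, -0.0113, -0.0127]]
310 [[0.0129, -0.0011, -0.0029], [0.0136, -0.001, -0.0092], [0.0133, -0.001, -0.0131], [0.011, -0.001, -0.013]]
340 [[0.013, 0.0098, -0.003], [0.013, 0.0095, -0.0079], [0.0124, 0.0093, -0.0114], [0.0113, 0.0092, -0.0135]]
370 [[0.013, 0.0207, -0.0032], [0.0123, 0.0203, -0.0065], [0.0129, 0.0195, -0.0122], [0.0111, 0.0195, -0.0131]]
[ 3.84312890e-01  9.23202839e-01 -3.46123165e-04]
0 [-0.99  0.1   0.  ] [0.16173628 0.4224589  0.30183549 1.45017292 0.         0.26296538]
3.141592653589793 [ 0.99 -0.1   0.  ] [ 0.16173628  0.4224589   0.30183549  1.45017292  0.         -2.87862727]
```

Tilt is under 0.2° and the stamp is centred, with the underside about 5 mm beyond the TCP. I'll carry it with the camera turned to the open back and lower to TCP z = 0.0433.

```bash
python3 - <<'E'
from h import *
w=np.array([.5896,.0962]);R=down(np.radians(84.2)+np.pi)
goto([*w,.25],R);print(read_clock(),read_tool_pos())
print(movel([*w,.0433],R,vel=.07,guard=8));pause(.4)
print(read_tool_pos(),read_tool_rot().round(4).tolist(),read_contact_force(),read_gripper_width(),read_clock())
p,d=snap('scene');t,_=snap('top')
im=np.zeros((450,800,3),np.uint8);im[:,:500]=cv2.resize(p[150:330,220:420],(500,450));im[:,500:]=cv2.resize(t[190:280,290:350],(300,450));cv2.imwrite('pics/f2.png',im[...,::-1])
E
```

```text
34.6333 [0.58959052 0.09631237 0.24998803]
False
[0.58960408 0.09622122 0.04330318] [[0.9949, -0.101, -0.0], [-0.101, -0.9949, 0.0], [-0.0, -0.0, -1.0]] [-0.56877023  0.13800188 -1.31705624] 0.05851808993126457 38.1333
```

View pics/f2.png

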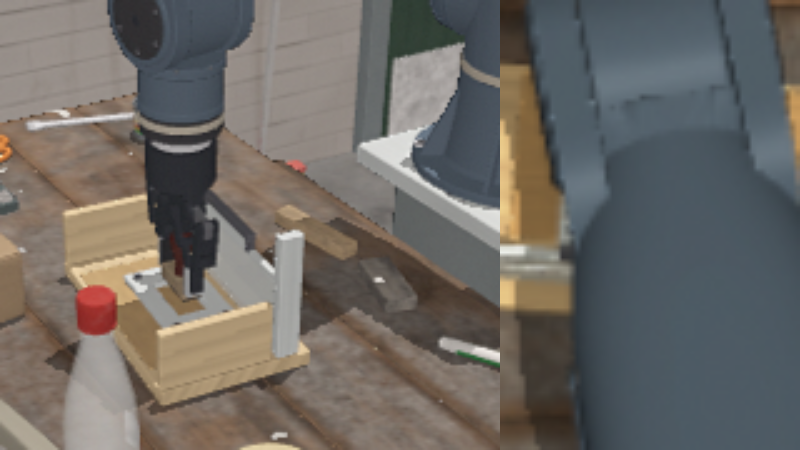

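It reached the pose with no contact: the force reading is only the held weight. The stamp hovers over the window, and the guard is still down.

```bash
python3 -c "
from station import *
print(abs(read_qd()).max());print(hand_in(),read_clock())"
```

```text
0.003176485786510726
the job is handed in; nothing more can be done
the job is handed in; nothing more can be done
```

The job is handed in: the guard is fully down, and the smaller stamp is held still and upright, centred about 1 cm above the mask window and aligned with it; on the first try the gripper bumped the guard bar (about 5 N), so I set the stamp back on its spot, regrasped it lengthwise, and finished by about 38 of the 51 s.

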